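# Put the loose bearings back in their stock trays

### The job

Put the four ball bearings that lie loose on the bench away in the four separate stock trays, matched by size: the smallest bearing in the smallest tray and so on up to the largest in the largest. Set each one down, without dropping it, flat in the middle of its tray; leave the plain spacer ring and the toothed sprocket where they lie.

Things in the scene. Friction and masses are not known exactly. Their poses are not given: they have to be found in the camera images.
- bearing26_mid (a point): The smallest of four ball bearings: a flat round ring of steel with a black seal band between its bright outer and inner race, 26 mm outside diameter, 10 mm bore, 12 mm thick, lying flat and loose on the bench. The point is its centre, half-way up (6 mm over its underside); z is its axis.
- bearing38_mid (a point): The second smallest of four ball bearings: a flat round ring of steel with a black seal band between its bright outer and inner race, 38 mm outside diameter, 17 mm bore, 12 mm thick, lying flat and loose on the bench. The point is its centre, half-way up (6 mm over its underside); z is its axis.
- bearing50_mid (a point): The second largest of four ball bearings: a flat round ring of steel with a black seal band between its bright outer and inner race, 50 mm outside diameter, 26 mm bore, 12 mm thick, lying flat and loose on the bench. The point is its centre, half-way up (6 mm over its underside); z is its axis.
- bearing62_mid (a point): The largest of four ball bearings: a flat round ring of steel with a black seal band between its bright outer and inner race, 62 mm outside diameter, 34 mm bore, 12 mm thick, lying flat and loose on the bench. The point is its centre, half-way up (6 mm over its underside); z is its axis.
- tray90: The smallest of four square open stock trays, black with yellow strips on two opposite rims, fixed to the bench: inside 90 x 90 mm, walls 3 mm thick, floor 3 mm thick, rim 25 mm over the bench. Origin: centre of its underside, on the bench; x and y run along its sides, z up. For the 26 mm bearing. The space inside is limited: opening the fingers just a little is enough to let go.
- tray106: The second smallest of four square open stock trays, black with yellow strips on two opposite rims, fixed to the bench: inside 106 x 106 mm, walls 3 mm thick, floor 3 mm thick, rim 25 mm over the bench. Origin: centre of its underside, on the bench; x and y run along its sides, z up. For the 38 mm bearing. The space inside is limited: opening the fingers just a little is enough to let go.
- tray122: The second largest of four square open stock trays, black with yellow strips on two opposite rims, fixed to the bench: inside 122 x 122 mm, walls 3 mm thick, floor 3 mm thick, rim 25 mm over the bench. Origin: centre of its underside, on the bench; x and y run along its sides, z up. For the 50 mm bearing. The space inside is limited: opening the fingers just a little is enough to let go.
- tray138: The largest of four square open stock trays, black with yellow strips on two opposite rims, fixed to the bench: inside 138 x 138 mm, walls 3 mm thick, floor 3 mm thick, rim 25 mm over the bench. Origin: centre of its underside, on the bench; x and y run along its sides, z up. For the 62 mm bearing. The space inside is limited: opening the fingers just a little is enough to let go.
- spacer: A look-alike that is not a bearing: a plain thin-walled aluminium spacer ring without seal band, 42 mm outside, 34 mm bore, 12 mm high, loose among the bearings; to be left alone. Origin: centre of its underside.
- cog: A look-alike that is not a bearing: a dark steel sprocket with 14 teeth, 59 mm across the teeth, 34 mm bore, 6 mm thick, loose among the bearings; to be left alone. Origin: centre of its underside.
Mind the look-alikes: they are no part of the job. Leave any blue or brown look-alike of the part that bears bearing50_mid alone.

How it is judged:
By the outcome, as a careful person would: the job done as asked, in the order asked, and still so for the second after the job is handed in, with the robot touching nothing.
It also fails if it takes over 112 s, if anything falls off the work surface, if the arm or the gripper's body presses on something with over 40 N, if the wrist force passes 120 N, or if a joint passes its speed limit or range.

### The arm

A 7-joint arm with a two-finger parallel gripper is mounted at the origin on the work surface. World frame = base frame: x ahead of the robot, y to its left, z up, the work surface at z = 0. Lengths are in m, angles in rad, forces in N, time in s.
With the tool pointing down it reaches from about 0.425 to 0.925 m from the base axis. Payload 6.8 kg.
Tool frame: the origin (TCP) lies on the centre line of the jaws, within the pads' length; the fingertips stand 19 mm ahead of it and the grasp point (between the pads) is the TCP; z points along the fingers, y is the line along which they close (so a half turn about z gives the same grasp; the last joint's range is limited). The gripper opens to 85 mm and grips with 20 to 120 N. Pads are 22 mm wide; open, the fingers measure 114 mm over their backs; the gripper's body (76 mm by 85 mm) begins 54 mm behind the grasp point. The pads swing forward as they close: fully open they stand 13 mm farther back than shut.
Start: joints at [-1.397, 0.477, 0.022, 1.555, -0.011, 1.109, -0.083], TCP at [0.188, 0.648, 0.25] pointing down, gripper open.
Joint ranges: [-2.96, 2.96], [-0.34, 2.1], [-1.41, 1.46], [0.24, 2.44], [-1.37, 4.51], [0.17, 1.92], [-2.96, 2.96]. Speed limits (rad/s): [2.39, 2.39, 3.14, 3.14, 3.14, 3.14, 3.14].

### API

Orientations are given as a rotation vector (axis times angle).
In Python, from bench import r gives the robot as it stands. The module is installed in compiled form; this text tells all that it offers.
- The arm moves only by the tool arm_command, never from a script. Its argument "rows" is a list of rows, each an object of numbers: "fingers": the opening, from -1 (shut) to 1 (fully open); "x", "y", "z": the shift along the tool's x, y, z in m; "ax", "ay", "az": the turn, a rotation vector about the tool's x, y, z in degrees. In form: [{"fingers": .., "x": .., "y": .., "z": .., "ax": .., "ay": .., "az": ..}, ...]. A call has 1 to 10 rows; each row shifts and turns the commanded pose from where the row before left it, along the tool's axes as they then stand; what a row does not reach is not made up. A row lasts 1/12 s, in which the tool goes at most 41.7 mm and 7.16 degrees, less where a joint would pass 70% of its speed; a pose out of reach is approached as far as the arm can. A call is refused whole if a number of a shift passes 0.0417 or a number of a turn 7.16, either way. A call with a gripper value outside its range is refused whole. The fingers move at their own pace and stop on an object; "grip_force" is the grip in N (left out, the last holds). Time passes only in rows, so rows that do not move let the fingers close. It gives the time, the measured TCP pose, the force, the opening and the grip force at its end, in the units of the state.
- r.get_obs(): the state, without advancing time (a new reading comes with each control period).
- r.grab_frame(name): name is "side" or "top"; returns a dict with "frame" (384x512x3 uint8, red, green, blue), "depth" (384x512 float32, m along the optical axis (not along the pixel's ray), 0 where there is no reading), "K" (3x3 intrinsics, pixels), "world_from_camera" (4x4, takes a point from camera to world coordinates). Camera axes: x right, y down, z forward; pixel columns grow to the right and rows downward; lengths in m; the calibration is good to about 2 mm. A picture is of the moment at which its call begins.
- r.hand_in(): hands the job in; it is judged then, once.
The state is a dict: "clock": time; "joints": joint angles; "qvel": joint speeds; "tau": joint torques, N m; "tcp_pos": TCP position; "orientation": TCP orientation; "contact_force": force on the tool from outside, world axes, zero at the start; "moment": the same for the moment, N m; "grip_width": finger opening in m; "gripper_force": force on a finger pad.
Only numpy, scipy, OpenCV 4.12 (cv2) and the standard library are available. Lean on these libraries where they do the work, as an engineer would, in place of code of your own. Each camera call takes 0.05 s, during which the arm holds its last target. There are 200 camera calls.

## Working session

There is one attempt and no reset: what is moved stays moved. The work goes in short steps, Python scripts to look and compute and a tool call to move; the robot and the scene stay as the last step left them, time stands still between calls to the robot, and variables do not carry over. Pictures are saved under pics/ and viewed, at most 14 in all, crops included, and the job is handed in when it is done.

Besides the shell and the picture viewer there is one more tool, called after ">>>" as name([rows], argument=value, ...), one row to a line, values as JSON. arm_command: Moves the arm, as the interface text tells. Its arguments: {"type":"object","properties":{"rows":{"type":"array"},"grip_force":{"type":"number"}},"required":["rows"]}

```bash
mkdir -p pics
python3 - <<'E'
from bench import r
import cv2,numpy as np
for n in("top","side"):
    d=r.grab_frame(n); cv2.imwrite(f"pics/{n}0.png",d["frame"][:,:,::-1]); print(n,d["K"].round(1).tolist(),d["world_from_camera"].round(3).tolist())
    np.savez(f"{n}0.npz",**d)
print(r.get_obs())
E
```

```text
top [[348.8, 0.0, 260.8], [0.0, 348.8, 197.8], [0.0, 0.0, 1.0]] [[0.012, -0.996, 0.092, 0.439], [-1.0, -0.013, -0.009, 0.002], [0.01, -0.092, -0.996, 0.772], [0.0, 0.0, 0.0, 1.0]]
side [[443.3, 0.0, 261.4], [0.0, 443.3, 188.4], [0.0, 0.0, 1.0]] [[0.718, -0.488, 0.497, 0.019], [-0.696, -0.52, 0.495, -0.478], [0.017, -0.701, -0.713, 0.733], [0.0, 0.0, 0.0, 1.0]]
{'clock': 0.1, 'joints': array([-1.39711441,  0.47769624,  0.0223458 ,  1.55635275, -0.01149385,
        1.10927945, -0.08311437]), 'qvel': array([-7.27875243e-04, -2.04333720e-03,  8.46763493e-04, -6.69977602e-04,
        8.68525776e-04,  7.65203721e-05, -3.24043281e-04]), 'tau': array([ 3.99740209e-03, -5.97762895e+01,  1.61337800e+00, -2.81953561e+01,
        1.27748805e-02,  5.09120160e-03,  1.49212082e-05]), 'tcp_pos': array([0.18756906, 0.64789852, 0.2494371 ]), 'orientation': array([-4.41135701e-01, -3.11036135e+00,  2.51982207e-03]), 'contact_force': array([-0.46752184,  0.06677604,  0.56817926]), 'moment': array([-0.06253161,  0.02621478,  0.02728747]), 'gripper_force': 0.0, 'grip_width': 0.08499249271637395}
```

View pics/top0.png

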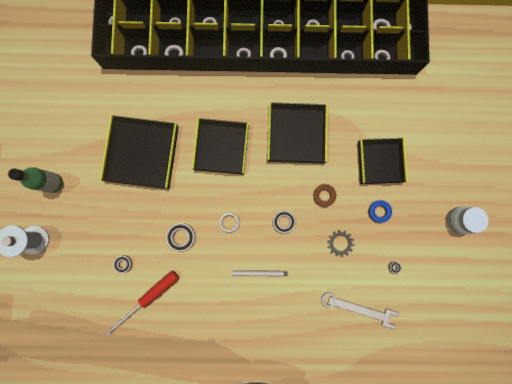

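View pics/side0.png

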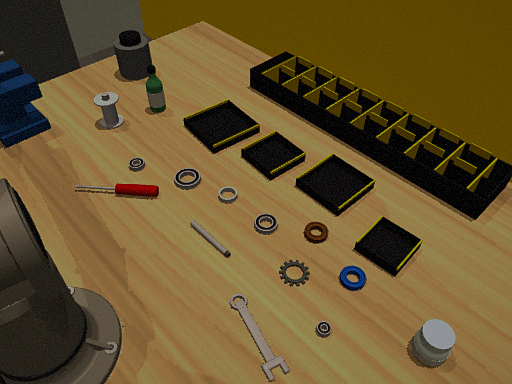

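The top view shows these bearings: 26 mm at (395,267), 38 mm at (123,264), 50 mm at (283,222) and 62 mm at (180,238). The trays are 90 at (382,161), 106 at (221,147), 122 at (297,133) and 138 at (140,152). To be left alone are the spacer (229,222), the cog (341,243) and the brown and blue rings (324,195) and (380,211). The side view agrees.

```bash
cat > h.py <<'E'
import cv2,numpy as np
def cloud(d):
    K=d["K"];z=d["depth"];v,u=np.indices(z.shape)
    p=np.stack([(u-K[0,2])/K[0,0]*z,(v-K[1,2])/K[1,1]*z,z],-1)
    T=d["world_from_camera"];P=p@T[:3,:3].T+T[:3,3];P[z==0]=np.nan;return P
def proj(d,X):
    T=d["world_from_camera"];c=T[:3,:3].T@(np.array(X)-T[:3,3]);q=d["K"]@c;return q[:2]/q[2]
def ray(d,uv,z):
    T=d["world_from_camera"];r=T[:3,:3]@np.linalg.inv(d["K"])@[uv[0],uv[1],1];o=T[:3,3];return o+r*(z-o[2])/r[2]
def blobs(d,lo,hi):
    P=cloud(d);m=((P[...,2]>lo)&(P[...,2]<hi)).astype(np.uint8)
    n,l,s,c=cv2.connectedComponentsWithStats(m,connectivity=8)
    return P,[(s[i,4],l==i,c[i]) for i in range(1,n) if s[i,4]>15]
E
python3 - <<'E'
from h import *
approx={}
top=dict(np.load("top0.npz"))
for n,uv in dict(b26=(395,267),b38=(123,264),b50=(283,222),b62=(180,238),t90=(382,161),t106=(221,147),t122=(297,133),t138=(140,152),spacer=(229,222),cog=(341,243),brown=(324,195),blue=(380,211)).items():
    approx[n]=ray(top,uv,.012 if n[0]!='t' else .02)[:2]
for cam in("top","side"):
    d=dict(np.load(cam+"0.npz"));P=cloud(d)
    ok=np.abs(P[...,2])<.003; print(cam,"bench z",np.nanmedian(P[...,2][ok]),np.nanstd(P[...,2][ok]))
    for n,a in approx.items():
        R=dict(b=.045,s=.03,c=.035)[n[0]] if n[0]!='t' else int(n[1:])/2000*1.5
        if n[0]=='b': R={'b26':.02,'b38':.027,'b50':.032,'b62':.04}.get(n,.032)
        near=np.hypot(P[...,0]-a[0],P[...,1]-a[1])<R
        lo=.006 if n[0]!='t' else .018
        if n=='cog':lo=.003
        m=near&(P[...,2]>lo)&(P[...,2]<.04)
        q=P[m][:,:2].astype(np.float32)
        if len(q)<4: print(n,len(q));continue
        (c,s,an)=cv2.minAreaRect(q); (cc,rr)=cv2.minEnclosingCircle(q)
        print(n,len(q),"rect",np.round(c,4),np.round(s,4),round(an,1),"circ",np.round(cc,4),round(2*rr,4),"z",np.median(P[m][:,2]).round(4))
E
```

```text
top bench z 0.0008875991552081963 0.001199543866157514
b26 110 rect [ 0.3643 -0.2951] [0.0238 0.0254] 1.3 circ [ 0.3641 -0.2955] 0.0268 z 0.0117
b38 227 rect [0.3641 0.2918] [0.0364 0.0366] 1.6 circ [0.364  0.2924] 0.0386 z 0.0122
b50 302 rect [ 0.4593 -0.0546] [0.0476 0.048 ] 45.6 circ [ 0.4593 -0.0545] 0.0501 z 0.0123
b62 469 rect [0.4221 0.1695] [0.0602 0.0601] 1.0 circ [0.4228 0.17  ] 0.0622 z 0.0124
t90 416 rect [ 0.5954 -0.2697] [0.0969 0.0977] 2.6 circ [ 0.5941 -0.2694] 0.1335 z 0.0255
t106 414 rect [0.623  0.0865] [0.1127 0.1129] 85.6 circ [0.6227 0.0864] 0.157 z 0.026
t122 481 rect [ 0.6558 -0.0819] [0.1285 0.1292] 88.8 circ [ 0.6554 -0.0813] 0.1795 z 0.0261
t138 646 rect [0.6076 0.2636] [0.1461 0.1449] 83.6 circ [0.6066 0.2629] 0.2014 z 0.0259
spacer 108 rect [0.4557 0.065 ] [0.0391 0.0412] 1.4 circ [0.4559 0.0651] 0.0417 z 0.0126
cog 298 rect [ 0.413  -0.1783] [0.061  0.0589] 0.7 circ [ 0.4156 -0.1809] 0.0671 z 0.006
brown 309 rect [ 0.5185 -0.1435] [0.0483 0.0464] 89.9 circ [ 0.5188 -0.144 ] 0.0498 z 0.0122
blue 319 rect [ 0.4845 -0.2661] [0.0489 0.0489] 56.9 circ [ 0.484
[... 456 characters left out ...]
952 -0.2704] [0.1002 0.0974] 3.3 circ [ 0.5944 -0.2698] 0.1337 z 0.0248
t106 468 rect [0.6213 0.0856] [0.1155 0.1147] 85.3 circ [0.6214 0.0858] 0.1579 z 0.0241
t122 603 rect [ 0.655 -0.082] [0.1317 0.1326] 88.7 circ [ 0.6538 -0.0837] 0.1801 z 0.0242
t138 538 rect [0.6054 0.2624] [0.1492 0.1468] 84.0 circ [0.6058 0.2627] 0.2036 z 0.0238
spacer 122 rect [0.4545 0.0635] [0.0413 0.0385] 49.1 circ [0.4545 0.0632] 0.0445 z 0.0111
cog 354 rect [ 0.413 -0.18 ] [0.0625 0.0629] 15.1 circ [ 0.4122 -0.179 ] 0.0691 z 0.0059
brown 314 rect [ 0.5163 -0.1451] [0.0497 0.0479] 39.3 circ [ 0.5166 -0.1456] 0.0516 z 0.0119
blue 396 rect [ 0.4834 -0.2672] [0.0502 0.0482] 38.0 circ [ 0.4831 -0.2674] 0.0522 z 0.012
```

>>> arm_command([
  {"az":-5.4,"fingers":0},
  {"az":-5.4,"fingers":0},
  {"az":-5.4,"fingers":0},
  {"x":-0.025,"y":-0.033},
  {"x":-0.025,"y":-0.033},
  {"x":-0.025,"y":-0.033},
  {"x":-0.025,"y":-0.033},
  {"x":-0.025,"y":-0.033},
  {"x":-0.025,"y":-0.033},
  {"x":-0.025,"y":-0.033},
], grip_force=40)

```text
validation failed for argument at $.ro...
```

>>> arm_command([
  {"fingers":0,"x":0,"y":0,"z":0,"ax":0,"ay":0,"az":-5.4},
  {"fingers":0,"x":0,"y":0,"z":0,"ax":0,"ay":0,"az":-5.4},
  {"fingers":0,"x":0,"y":0,"z":0,"ax":0,"ay":0,"az":-5.4},
  {"fingers":0,"x":-0.025,"y":-0.033,"z":0,"ax":0,"ay":0,"az":0},
  {"fingers":0,"x":-0.025,"y":-0.033,"z":0,"ax":0,"ay":0,"az":0},
  {"fingers":0,"x":-0.025,"y":-0.033,"z":0,"ax":0,"ay":0,"az":0},
  {"fingers":0,"x":-0.025,"y":-0.033,"z":0,"ax":0,"ay":0,"az":0},
  {"fingers":0,"x":-0.025,"y":-0.033,"z":0,"ax":0,"ay":0,"az":0},
  {"fingers":0,"x":-0.025,"y":-0.033,"z":0,"ax":0,"ay":0,"az":0},
  {"fingers":0,"x":-0.025,"y":-0.033,"z":0,"ax":0,"ay":0,"az":0},
], grip_force=40)

```text
clock: 0.93
tcp_pos: [0.3637, 0.4155, 0.2501]
orientation: [0.002, -3.141, 0.001]
contact_force: [1.3, 1.5, -0.0]
grip_width: 0.0425
gripper_force: 0.0
```

>>> arm_command([
  {"fingers":0,"x":-0.0106,"y":-0.0315,"z":0,"ax":0,"ay":0,"az":0},
  {"fingers":0,"x":-0.0106,"y":-0.0315,"z":0,"ax":0,"ay":0,"az":0},
  {"fingers":0,"x":-0.0106,"y":-0.0315,"z":0,"ax":0,"ay":0,"az":0},
  {"fingers":0,"x":-0.0106,"y":-0.0315,"z":0,"ax":0,"ay":0,"az":0},
  {"fingers":0,"x":-0.0106,"y":-0.0315,"z":0,"ax":0,"ay":0,"az":0},
  {"fingers":0,"x":-0.0106,"y":-0.0315,"z":0,"ax":0,"ay":0,"az":0},
  {"fingers":0,"x":-0.0106,"y":-0.0315,"z":0,"ax":0,"ay":0,"az":0},
  {"fingers":0,"x":-0.0106,"y":-0.0315,"z":0,"ax":0,"ay":0,"az":0},
  {"fingers":0,"x":-0.0106,"y":-0.0315,"z":0,"ax":0,"ay":0,"az":0},
  {"fingers":0,"x":-0.0106,"y":-0.0315,"z":0,"ax":0,"ay":0,"az":0},
])

```text
clock: 1.77
tcp_pos: [0.4692, 0.1009, 0.2502]
orientation: [0.002, -3.141, -0.0]
contact_force: [-0.1, 0.3, 0.6]
grip_width: 0.0427
gripper_force: 0.0
```

>>> arm_command([
  {"fingers":0,"x":0.0107,"y":-0.0396,"z":0,"ax":0,"ay":0,"az":0},
  {"fingers":0,"x":0.0107,"y":-0.0396,"z":0,"ax":0,"ay":0,"az":0},
  {"fingers":0,"x":0.0107,"y":-0.0396,"z":0,"ax":0,"ay":0,"az":0},
  {"fingers":0,"x":0.0107,"y":-0.0396,"z":0,"ax":0,"ay":0,"az":0},
  {"fingers":0,"x":0.0107,"y":-0.0396,"z":0,"ax":0,"ay":0,"az":0},
  {"fingers":0,"x":0.0107,"y":-0.0396,"z":0,"ax":0,"ay":0,"az":0},
  {"fingers":0,"x":0.0107,"y":-0.0396,"z":0,"ax":0,"ay":0,"az":0},
  {"fingers":0,"x":0.0107,"y":-0.0396,"z":0,"ax":0,"ay":0,"az":0},
  {"fingers":0,"x":0.0107,"y":-0.0396,"z":0,"ax":0,"ay":0,"az":0},
  {"fingers":0,"x":0.0107,"y":-0.0396,"z":0,"ax":0,"ay":0,"az":0},
])

```text
clock: 2.6
tcp_pos: [0.3614, -0.2951, 0.2504]
orientation: [-0.002, 3.141, 0.0]
contact_force: [0.4, 0.2, 1.1]
grip_width: 0.0428
gripper_force: 0.0
```

>>> arm_command([
  {"fingers":0,"x":-0.0015,"y":-0.001,"z":0.04,"ax":0,"ay":0,"az":0},
  {"fingers":0,"x":0,"y":0,"z":0.04,"ax":0,"ay":0,"az":0},
  {"fingers":0,"x":0,"y":0,"z":0.04,"ax":0,"ay":0,"az":0},
  {"fingers":0,"x":0,"y":0,"z":0.04,"ax":0,"ay":0,"az":0},
  {"fingers":0,"x":0,"y":0,"z":0.03,"ax":0,"ay":0,"az":0},
  {"fingers":0,"x":0,"y":0,"z":0.015,"ax":0,"ay":0,"az":0},
  {"fingers":0,"x":0,"y":0,"z":0.005,"ax":0,"ay":0,"az":0},
  {"fingers":0,"x":0,"y":0,"z":0,"ax":0,"ay":0,"az":0},
])

```text
clock: 3.27
tcp_pos: [0.3632, -0.2941, 0.0392]
orientation: [0.001, -3.139, -0.002]
contact_force: [1.0, -0.1, -0.1]
grip_width: 0.0428
gripper_force: 0.0
```

Run:
```python
from h import *
from bench import r
d=r.grab_frame("side"); P=cloud(d); o=r.get_obs(); t=o["tcp_pos"]; print(t,o["contact_force"])
u,v=map(int,proj(d,[t[0],t[1],.02])); c=d["frame"][v-75:v+75,u-100:u+100,::-1]
cv2.imwrite("pics/s1.png",cv2.resize(c,None,fx=4,fy=4,interpolation=cv2.INTER_NEAREST))
for s in(-1,1):
    m=(np.abs(P[...,0]-t[0])<.014)&((P[...,1]-t[1])*s>.016)&((P[...,1]-t[1])*s<.045)&(P[...,2]>.006)&(P[...,2]<.12)
    q=P[m]; print(s,len(q),np.percentile(q[:,2],[0,2,5,20]).round(4), np.percentile(q[:,1]-t[1],[2,98]).round(4))
```

```text
[ 0.3639425  -0.29460701  0.04035684] [-0.03084223 -0.01848823  0.62144789]
-1 348 [0.0273 0.0301 0.0347 0.0523] [-0.0433 -0.021 ]
1 250 [0.023  0.0268 0.029  0.0412] [0.0213 0.0448]
```

View pics/s1.png

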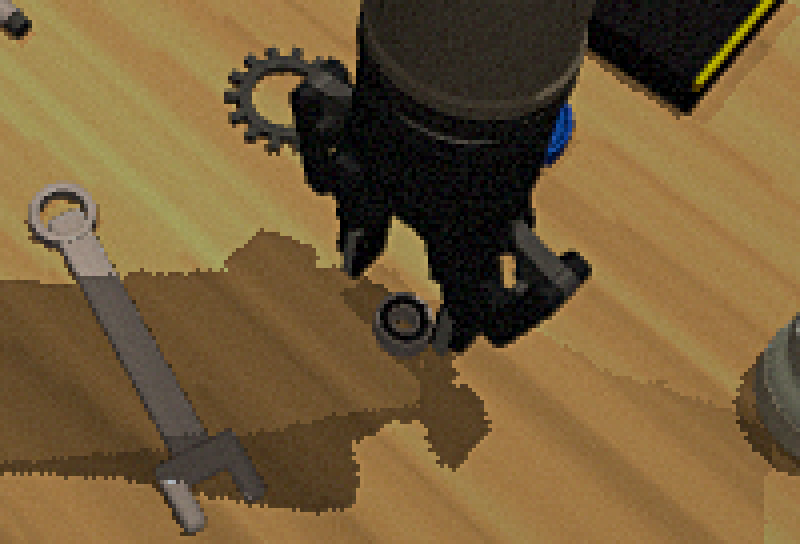

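The crop shows the open fingers straddling the 26 mm bearing, which is at crop pixel (403,318). The tips are about 15 mm below the TCP at this opening.

>>> arm_command([
  {"fingers":0,"x":0,"y":0,"z":0.01,"ax":0,"ay":0,"az":0},
  {"fingers":0,"x":0,"y":0,"z":0.006,"ax":0,"ay":0,"az":0},
  {"fingers":0,"x":0,"y":0,"z":0.004,"ax":0,"ay":0,"az":0},
  {"fingers":-0.6,"x":0,"y":0,"z":0,"ax":0,"ay":0,"az":0},
  {"fingers":-0.6,"x":0,"y":0,"z":0,"ax":0,"ay":0,"az":0},
  {"fingers":-0.6,"x":0,"y":0,"z":0,"ax":0,"ay":0,"az":0},
  {"fingers":-0.6,"x":0,"y":0,"z":0,"ax":0,"ay":0,"az":0},
], grip_force=40)

```text
clock: 3.9
tcp_pos: [0.3642, -0.2946, 0.0205]
orientation: [-0.001, 3.141, -0.0]
contact_force: [-0.3, -0.7, -0.4]
grip_width: 0.0237
gripper_force: 39.2
```

>>> arm_command([
  {"fingers":-0.6,"x":0,"y":0,"z":-0.01,"ax":0,"ay":0,"az":0},
  {"fingers":-0.6,"x":0,"y":0,"z":-0.02,"ax":0,"ay":0,"az":0},
  {"fingers":-0.6,"x":0,"y":0,"z":-0.04,"ax":0,"ay":0,"az":0},
  {"fingers":-0.6,"x":0,"y":0,"z":0,"ax":0,"ay":0,"az":0},
  {"fingers":-0.6,"x":0,"y":0,"z":0,"ax":0,"ay":0,"az":0},
])

```text
clock: 4.32
tcp_pos: [0.3655, -0.2952, 0.0926]
orientation: [-0.002, 3.137, -0.003]
contact_force: [-0.0, 0.7, -0.7]
grip_width: 0.0235
gripper_force: 39.4
```

```bash
cat >> h.py <<'E'
def look(name,side=1):
    from bench import r
    d=r.grab_frame("side"); o=r.get_obs(); t=o["tcp_pos"]; print(t.round(4),o["orientation"].round(3),o["contact_force"].round(2),o["grip_width"],o["gripper_force"])
    u,v=map(int,proj(d,[t[0],t[1],t[2]-.01])); u=min(max(u,70),512-70); v=min(max(v,55),384-55)
    c=d["frame"][v-55:v+55,u-70:u+70,::-1]
    cv2.imwrite(f"pics/{name}.png",cv2.resize(c,None,fx=5,fy=5,interpolation=cv2.INTER_CUBIC))
    return d,t
E
python3 -c "
from h import *
look('s2')"
```

```text
[ 0.3647 -0.2945  0.0914] [-2.000e-03  3.139e+00 -1.000e-03] [ 0.65 -0.19 -0.62] 0.02378435123898029 39.3687008600682
```

View pics/s2.png

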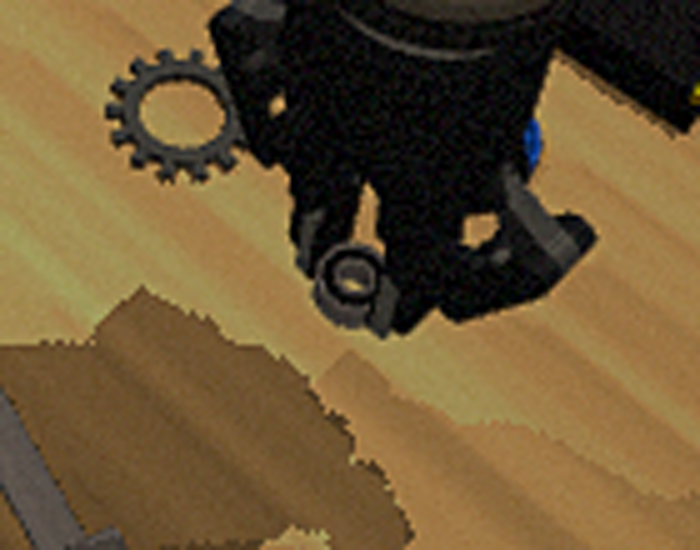

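The bearing is held level and centred on the TCP, with its bore at crop pixel (352,278).

>>> arm_command([
  {"fingers":-0.6,"x":-0.0289,"y":0.0031,"z":0,"ax":0,"ay":0,"az":0},
  {"fingers":-0.6,"x":-0.0289,"y":0.0031,"z":0,"ax":0,"ay":0,"az":0},
  {"fingers":-0.6,"x":-0.0289,"y":0.0031,"z":0,"ax":0,"ay":0,"az":0},
  {"fingers":-0.6,"x":-0.0289,"y":0.0031,"z":0,"ax":0,"ay":0,"az":0},
  {"fingers":-0.6,"x":-0.0289,"y":0.0031,"z":0,"ax":0,"ay":0,"az":0},
  {"fingers":-0.6,"x":-0.0289,"y":0.0031,"z":0,"ax":0,"ay":0,"az":0},
  {"fingers":-0.6,"x":-0.0289,"y":0.0031,"z":0,"ax":0,"ay":0,"az":0},
  {"fingers":-0.6,"x":-0.0289,"y":0.0031,"z":0,"ax":0,"ay":0,"az":0},
  {"fingers":-0.6,"x":0,"y":0,"z":0,"ax":0,"ay":0,"az":0},
  {"fingers":-0.6,"x":0,"y":0,"z":0.03,"ax":0,"ay":0,"az":0},
])

```text
clock: 5.2
tcp_pos: [0.6001, -0.2701, 0.0634]
orientation: [-0.005, 3.134, -0.004]
contact_force: [0.4, -0.9, -0.6]
grip_width: 0.0234
gripper_force: 39.4
```

>>> arm_command([
  {"fingers":-0.6,"x":0,"y":0,"z":0.02,"ax":0,"ay":0,"az":0},
  {"fingers":-0.6,"x":0,"y":0,"z":0.01,"ax":0,"ay":0,"az":0},
  {"fingers":-0.6,"x":0,"y":0,"z":0.004,"ax":0,"ay":0,"az":0},
  {"fingers":-0.6,"x":0,"y":0,"z":0,"ax":0,"ay":0,"az":0},
])

```text
clock: 5.53
tcp_pos: [0.5941, -0.2692, 0.0252]
orientation: [0.001, -3.139, -0.002]
contact_force: [0.3, -0.1, -0.5]
grip_width: 0.0234
gripper_force: 39.4
```

Run:
```python
from bench import r
import numpy as np
o=[]
for i in range(5):
    r.grab_frame("side"); s=r.get_obs(); o.append(np.r_[s["tcp_pos"],s["contact_force"]])
print(np.mean(o,0).round(4),np.std(o,0).round(4))
```

```text
[ 0.5957 -0.2699  0.0271 -0.0093 -0.304  -0.1282] [4.000e-04 1.000e-04 5.000e-04 3.702e-01 2.579e-01 2.385e-01]
```

>>> arm_command([
  {"fingers":-0.6,"x":0,"y":0,"z":0.0015,"ax":0,"ay":0,"az":0},
  {"fingers":-0.6,"x":0,"y":0,"z":0.001,"ax":0,"ay":0,"az":0},
  {"fingers":-0.6,"x":0,"y":0,"z":0,"ax":0,"ay":0,"az":0},
])

```text
clock: 6.03
tcp_pos: [0.5953, -0.2693, 0.0239]
orientation: [-0.002, 3.141, 0.0]
contact_force: [0.3, 0.1, -0.5]
grip_width: 0.0234
gripper_force: 39.4
```

>>> arm_command([
  {"fingers":-0.6,"x":0,"y":0,"z":0.0008,"ax":0,"ay":0,"az":0},
  {"fingers":-0.6,"x":0,"y":0,"z":0,"ax":0,"ay":0,"az":0},
])

```text
clock: 6.2
tcp_pos: [0.5954, -0.2694, 0.0235]
orientation: [-0.001, 3.141, 0.0]
contact_force: [-2.1, -0.2, 4.3]
grip_width: 0.0237
gripper_force: 39.9
```

>>> arm_command([
  {"fingers":-0.15,"x":0,"y":0,"z":0,"ax":0,"ay":0,"az":0},
  {"fingers":-0.15,"x":0,"y":0,"z":0,"ax":0,"ay":0,"az":0},
  {"fingers":-0.15,"x":0,"y":0,"z":0,"ax":0,"ay":0,"az":0},
  {"fingers":-0.15,"x":0,"y":0,"z":-0.01,"ax":0,"ay":0,"az":0},
  {"fingers":-0.15,"x":0,"y":0,"z":-0.02,"ax":0,"ay":0,"az":0},
  {"fingers":-0.15,"x":0,"y":0,"z":-0.04,"ax":0,"ay":0,"az":0},
  {"fingers":-0.15,"x":0,"y":0,"z":-0.04,"ax":0,"ay":0,"az":0},
  {"fingers":0.3,"x":0,"y":0,"z":-0.04,"ax":0,"ay":0,"az":0},
  {"fingers":0.3,"x":0,"y":0,"z":0,"ax":0,"ay":0,"az":0},
])

```text
clock: 6.95
tcp_pos: [0.5991, -0.2724, 0.1822]
orientation: [0.0, 3.129, -0.007]
contact_force: [1.1, -2.0, 0.7]
grip_width: 0.0552
gripper_force: 0.0
```

```bash
cat >> h.py <<'E'
def chk(name,cx,cy,D):
    from bench import r
    d=r.grab_frame("side"); P=cloud(d); o=r.get_obs(); print(o["tcp_pos"].round(4),o["grip_width"])
    near=np.hypot(P[...,0]-cx,P[...,1]-cy)<.04
    m=near&(P[...,2]>.009)&(P[...,2]<.05); q=P[m]
    if len(q)>5: print("blob",len(q),np.round(cv2.minEnclosingCircle(q[:,:2].astype(np.float32)),4) if 0 else cv2.minEnclosingCircle(q[:,:2].astype(np.float32)),"z",np.percentile(q[:,2],[10,50,90]).round(4))
    u,v=map(int,proj(d,[cx,cy,.01])); u=min(max(u,70),512-70); v=min(max(v,55),384-55)
    cv2.imwrite(f"pics/{name}.png",cv2.resize(d["frame"][v-55:v+55,u-70:u+70,::-1],None,fx=5,fy=5,interpolation=cv2.INTER_CUBIC))
E
python3 -c "
from h import *
chk('p26',.5953,-.270,26)"
```

```text
[ 0.5978 -0.2712  0.1787] 0.05573646021752552
blob 121 ((0.5934832096099854, -0.2691504955291748), 0.013661480508744717) z [0.0112 0.0153 0.0173]
```

View pics/p26.png

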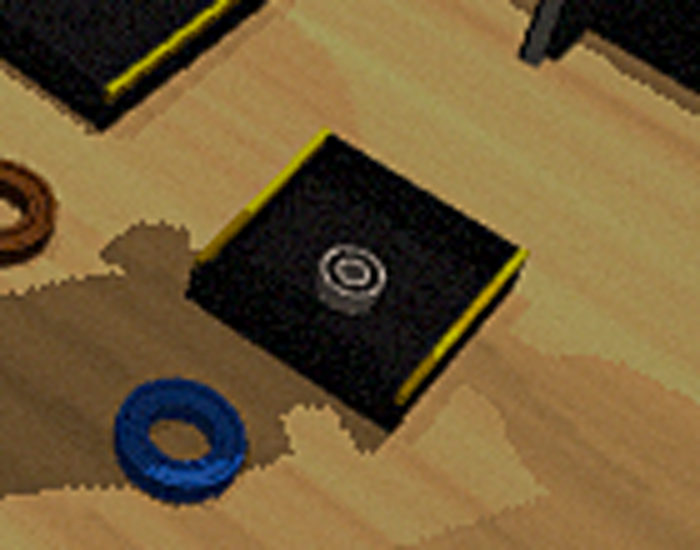

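The 26 mm bearing lies flat in the middle of tray90 (crop pixel (352,272)), within about 2 mm. Next is the 38 mm bearing.

>>> arm_command([
  {"fingers":0.3,"x":0.0154,"y":0.0374,"z":0,"ax":0,"ay":0,"az":0},
  {"fingers":0.3,"x":0.0154,"y":0.0374,"z":0,"ax":0,"ay":0,"az":0},
  {"fingers":0.3,"x":0.0154,"y":0.0374,"z":0,"ax":0,"ay":0,"az":0},
  {"fingers":0.3,"x":0.0154,"y":0.0374,"z":0,"ax":0,"ay":0,"az":0},
  {"fingers":0.3,"x":0.0154,"y":0.0374,"z":0,"ax":0,"ay":0,"az":0},
  {"fingers":0.3,"x":0.0154,"y":0.0374,"z":0,"ax":0,"ay":0,"az":0},
  {"fingers":0.3,"x":0.0154,"y":0.0374,"z":0,"ax":0,"ay":0,"az":0},
  {"fingers":0.3,"x":0.0154,"y":0.0374,"z":0,"ax":0,"ay":0,"az":0},
])

```text
clock: 7.67
tcp_pos: [0.4701, 0.0312, 0.1726]
orientation: [0.001, -3.141, 0.0]
contact_force: [0.4, 0.5, 0.4]
grip_width: 0.0552
gripper_force: 0.0
```

>>> arm_command([
  {"fingers":0.3,"x":0.0154,"y":0.0374,"z":0,"ax":0,"ay":0,"az":0},
  {"fingers":0.3,"x":0.0154,"y":0.0374,"z":0,"ax":0,"ay":0,"az":0},
  {"fingers":0.3,"x":0.0154,"y":0.0374,"z":0,"ax":0,"ay":0,"az":0},
  {"fingers":0.3,"x":0.0154,"y":0.0374,"z":0,"ax":0,"ay":0,"az":0},
  {"fingers":0.3,"x":0.0154,"y":0.0374,"z":0,"ax":0,"ay":0,"az":0},
  {"fingers":0.3,"x":0.0154,"y":0.0374,"z":0,"ax":0,"ay":0,"az":0},
  {"fingers":0.3,"x":0.0154,"y":0.0374,"z":0,"ax":0,"ay":0,"az":0},
  {"fingers":0.3,"x":0,"y":0,"z":0,"ax":0,"ay":0,"az":0},
  {"fingers":0.3,"x":0,"y":0,"z":0,"ax":0,"ay":0,"az":0},
  {"fingers":0.3,"x":0,"y":0,"z":0,"ax":0,"ay":0,"az":0},
])

```text
clock: 8.5
tcp_pos: [0.3635, 0.2906, 0.1726]
orientation: [0.002, -3.141, 0.002]
contact_force: [1.2, -1.2, -0.2]
grip_width: 0.0555
gripper_force: 0.0
```

```bash
cat >> h.py <<'E'
def st(n=4):
    from bench import r
    o=[]
    for i in range(n):
        r.grab_frame("side"); s=r.get_obs(); o.append(np.r_[s["tcp_pos"],s["contact_force"]])
    print(np.mean(o,0).round(4),s["orientation"].round(3),s["grip_width"],s["joints"].round(2))
E
python3 -c "
from h import *
st()"
```

```text
[ 0.3641  0.2898  0.1728 -0.0991 -0.1268  0.1899] [-3.000e-03 -3.141e+00  1.000e-03] 0.05541649424205183 [-1.19  0.25  0.45  2.14 -0.15  0.78  0.92]
```

>>> arm_command([
  {"fingers":0.3,"x":0,"y":0.0018,"z":0.04,"ax":0,"ay":0,"az":0},
  {"fingers":0.3,"x":0,"y":0,"z":0.04,"ax":0,"ay":0,"az":0},
  {"fingers":0.3,"x":0,"y":0,"z":0.04,"ax":0,"ay":0,"az":0},
  {"fingers":0.3,"x":0,"y":0,"z":0.02,"ax":0,"ay":0,"az":0},
  {"fingers":0.3,"x":0,"y":0,"z":0.01,"ax":0,"ay":0,"az":0},
  {"fingers":0.3,"x":0,"y":0,"z":0.0035,"ax":0,"ay":0,"az":0},
  {"fingers":0.3,"x":0,"y":0,"z":0,"ax":0,"ay":0,"az":0},
])

```text
clock: 9.28
tcp_pos: [0.3643, 0.2927, 0.0196]
orientation: [-0.001, -3.142, 0.001]
contact_force: [0.2, -0.2, 0.8]
grip_width: 0.0553
gripper_force: 0.0
```

>>> arm_command([
  {"fingers":-0.3,"x":0,"y":0,"z":0,"ax":0,"ay":0,"az":0},
  {"fingers":-0.3,"x":0,"y":0,"z":0,"ax":0,"ay":0,"az":0},
  {"fingers":-0.3,"x":0,"y":0,"z":0,"ax":0,"ay":0,"az":0},
  {"fingers":-0.3,"x":0,"y":0,"z":0,"ax":0,"ay":0,"az":0},
  {"fingers":-0.3,"x":0,"y":0,"z":0,"ax":0,"ay":0,"az":0},
], grip_force=45)

```text
clock: 9.7
tcp_pos: [0.3647, 0.2938, 0.0213]
orientation: [-0.001, 3.139, 0.004]
contact_force: [-0.7, -1.5, 5.8]
grip_width: 0.0356
gripper_force: 44.3
```

```bash
python3 -c "
from h import *
st()"
```

```text
[ 0.3647  0.2938  0.0213  0.0627 -1.528   5.2993] [-1.000e-03  3.139e+00  4.000e-03] 0.03532069938269104 [-1.05  0.54  0.29  2.21 -0.36  0.43  1.1 ]
```

>>> arm_command([
  {"fingers":-0.3,"x":0,"y":0,"z":-0.01,"ax":0,"ay":0,"az":0},
  {"fingers":-0.3,"x":0,"y":0,"z":-0.03,"ax":0,"ay":0,"az":0},
  {"fingers":-0.3,"x":0,"y":0,"z":-0.03,"ax":0,"ay":0,"az":0},
  {"fingers":-0.3,"x":0,"y":0,"z":0,"ax":0,"ay":0,"az":0},
])

```text
clock: 10.23
tcp_pos: [0.3662, 0.2952, 0.095]
orientation: [-0.0, 3.136, 0.011]
contact_force: [0.8, 1.3, 0.2]
grip_width: 0.0348
gripper_force: 45.3
```

```bash
python3 -c "
from h import *
st(3);look('s38')"
```

```text
[ 0.3645  0.2944  0.0918  0.1517  0.1861 -0.2129] [-2.000e-03  3.141e+00  3.000e-03] 0.03523217220343908 [-1.14  0.4   0.39  2.19 -0.27  0.59  1.03]
[0.3633 0.2933 0.0898] [ 2.000e-03 -3.141e+00 -1.000e-03] [ 0.07  0.35 -0.99] 0.03519792719419744 45.258296616375446
```

View pics/s38.png

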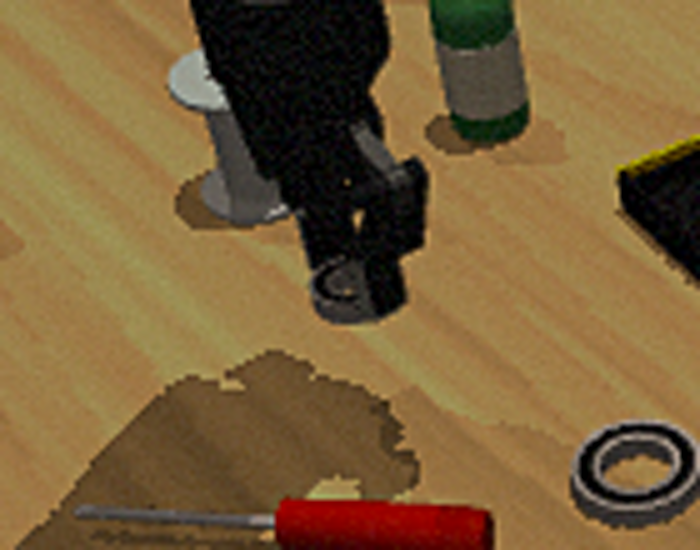

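The 38 mm bearing is held level and centred (crop pixel (348,285)).

>>> arm_command([
  {"fingers":-0.3,"x":-0.0323,"y":-0.0259,"z":0,"ax":0,"ay":0,"az":0},
  {"fingers":-0.3,"x":-0.0323,"y":-0.0259,"z":0,"ax":0,"ay":0,"az":0},
  {"fingers":-0.3,"x":-0.0323,"y":-0.0259,"z":0,"ax":0,"ay":0,"az":0},
  {"fingers":-0.3,"x":-0.0323,"y":-0.0259,"z":0,"ax":0,"ay":0,"az":0},
  {"fingers":-0.3,"x":-0.0323,"y":-0.0259,"z":0,"ax":0,"ay":0,"az":0},
  {"fingers":-0.3,"x":-0.0323,"y":-0.0259,"z":0,"ax":0,"ay":0,"az":0},
  {"fingers":-0.3,"x":-0.0323,"y":-0.0259,"z":0,"ax":0,"ay":0,"az":0},
  {"fingers":-0.3,"x":-0.0323,"y":-0.0259,"z":0,"ax":0,"ay":0,"az":0},
  {"fingers":-0.3,"x":0,"y":0,"z":0,"ax":0,"ay":0,"az":0},
  {"fingers":-0.3,"x":0,"y":0,"z":0.03,"ax":0,"ay":0,"az":0},
])

```text
clock: 11.27
tcp_pos: [0.6276, 0.0827, 0.0629]
orientation: [0.008, 3.133, -0.0]
contact_force: [0.8, 0.8, -0.9]
grip_width: 0.035
gripper_force: 45.3
```

>>> arm_command([
  {"fingers":-0.3,"x":0,"y":0,"z":0.02,"ax":0,"ay":0,"az":0},
  {"fingers":-0.3,"x":0,"y":0,"z":0.01,"ax":0,"ay":0,"az":0},
  {"fingers":-0.3,"x":0,"y":0,"z":0,"ax":0,"ay":0,"az":0},
  {"fingers":-0.3,"x":0,"y":0,"z":0,"ax":0,"ay":0,"az":0},
])

```text
clock: 11.6
tcp_pos: [0.6217, 0.0862, 0.0289]
orientation: [0.002, -3.14, 0.001]
contact_force: [0.7, -0.1, -0.3]
grip_width: 0.0353
gripper_force: 45.3
```

```bash
python3 -c "
from h import *
st(3)"
```

```text
[ 0.6229  0.0864  0.0304 -0.5189 -0.199  -0.587 ] [-2.00e-03  3.14e+00  1.00e-03] 0.035234066322134244 [-0.48  0.7   0.34  1.83 -0.35  0.67  1.63]
```

>>> arm_command([
  {"fingers":-0.3,"x":0,"y":0,"z":0.003,"ax":0,"ay":0,"az":0},
  {"fingers":-0.3,"x":0,"y":0,"z":0.0015,"ax":0,"ay":0,"az":0},
  {"fingers":-0.3,"x":0,"y":0,"z":0.001,"ax":0,"ay":0,"az":0},
  {"fingers":-0.3,"x":0,"y":0,"z":0,"ax":0,"ay":0,"az":0},
])

```text
clock: 12.08
tcp_pos: [0.6224, 0.0864, 0.0244]
orientation: [-0.002, 3.141, 0.001]
contact_force: [-0.9, 0.3, 3.0]
grip_width: 0.035
gripper_force: 45.5
```

>>> arm_command([
  {"fingers":-0.3,"x":0,"y":0,"z":0.0008,"ax":0,"ay":0,"az":0},
  {"fingers":-0.3,"x":0,"y":0,"z":0,"ax":0,"ay":0,"az":0},
])

```text
clock: 12.25
tcp_pos: [0.6225, 0.0864, 0.0243]
orientation: [-0.001, 3.141, 0.001]
contact_force: [-3.4, -0.5, 9.8]
grip_width: 0.0349
gripper_force: 46.3
```

>>> arm_command([
  {"fingers":0.1,"x":0,"y":0,"z":0,"ax":0,"ay":0,"az":0},
  {"fingers":0.1,"x":0,"y":0,"z":0,"ax":0,"ay":0,"az":0},
  {"fingers":0.1,"x":0,"y":0,"z":0,"ax":0,"ay":0,"az":0},
  {"fingers":0.1,"x":0,"y":0,"z":-0.01,"ax":0,"ay":0,"az":0},
  {"fingers":0.1,"x":0,"y":0,"z":-0.02,"ax":0,"ay":0,"az":0},
  {"fingers":0.1,"x":0,"y":0,"z":-0.04,"ax":0,"ay":0,"az":0},
  {"fingers":0.55,"x":0,"y":0,"z":-0.04,"ax":0,"ay":0,"az":0},
  {"fingers":0.55,"x":0,"y":0,"z":0,"ax":0,"ay":0,"az":0},
  {"fingers":0.55,"x":0,"y":0,"z":0,"ax":0,"ay":0,"az":0},
])

```text
clock: 13.0
tcp_pos: [0.6242, 0.0863, 0.1367]
orientation: [-0.001, 3.136, 0.002]
contact_force: [-0.7, -0.8, -0.7]
grip_width: 0.0662
gripper_force: 0.0
```

```bash
python3 -c "
from h import *
chk('p38',.6221,.0861,38);st(3)"
```

```text
[0.6228 0.0864 0.1346] 0.06587754498880127
blob 136 ((0.6187682151794434, 0.08661654591560364), 0.020423566922545433) z [0.011  0.0145 0.0168]
[ 0.6215  0.0862  0.1326 -0.2434 -0.1087 -0.3912] [ 2.000e-03 -3.139e+00  1.000e-03] 0.06630238266970886 [-0.54  0.56  0.41  1.8  -0.29  0.85  1.58]
```

View pics/p38.png

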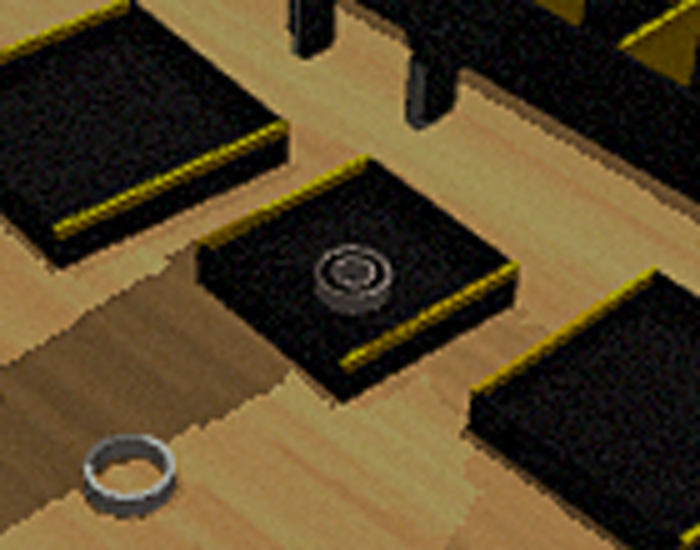

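The 38 mm bearing lies flat in the middle of tray106 (crop pixel (352,272)). Next is the 50 mm bearing.

>>> arm_command([
  {"fingers":0.55,"x":0.0269,"y":-0.0235,"z":0,"ax":0,"ay":0,"az":0},
  {"fingers":0.55,"x":0.0269,"y":-0.0235,"z":0,"ax":0,"ay":0,"az":0},
  {"fingers":0.55,"x":0.0269,"y":-0.0235,"z":0,"ax":0,"ay":0,"az":0},
  {"fingers":0.55,"x":0.0269,"y":-0.0235,"z":0,"ax":0,"ay":0,"az":0},
  {"fingers":0.55,"x":0.0269,"y":-0.0235,"z":0,"ax":0,"ay":0,"az":0},
  {"fingers":0.55,"x":0.0269,"y":-0.0235,"z":0,"ax":0,"ay":0,"az":0},
  {"fingers":0.55,"x":0,"y":0,"z":0,"ax":0,"ay":0,"az":0},
  {"fingers":0.55,"x":0,"y":0,"z":0.04,"ax":0,"ay":0,"az":0},
  {"fingers":0.55,"x":0,"y":0,"z":0.03,"ax":0,"ay":0,"az":0},
  {"fingers":0.55,"x":0,"y":0,"z":0,"ax":0,"ay":0,"az":0},
])

```text
clock: 14.03
tcp_pos: [0.4571, -0.0547, 0.0587]
orientation: [0.002, -3.132, 0.001]
contact_force: [-0.8, 1.5, -1.2]
grip_width: 0.0666
gripper_force: 0.0
```

```bash
python3 -c "
from h import *
st(4)"
```

```text
[ 0.4602 -0.0551  0.0627  0.3559 -0.2106  0.0717] [-1.000e-03  3.141e+00 -0.000e+00] 0.0662372655277074 [-0.33  0.45  0.38  2.21 -0.33  0.53  1.88]
```

Down 42 mm, then close.

>>> arm_command([
  {"fingers":0.55,"x":0,"y":0,"z":0.02,"ax":0,"ay":0,"az":0},
  {"fingers":0.55,"x":0,"y":0,"z":0.015,"ax":0,"ay":0,"az":0},
  {"fingers":0.55,"x":0,"y":0,"z":0.007,"ax":0,"ay":0,"az":0},
  {"fingers":0.55,"x":0,"y":0,"z":0,"ax":0,"ay":0,"az":0},
  {"fingers":0,"x":0,"y":0,"z":0,"ax":0,"ay":0,"az":0},
  {"fingers":0,"x":0,"y":0,"z":0,"ax":0,"ay":0,"az":0},
  {"fingers":0,"x":0,"y":0,"z":0,"ax":0,"ay":0,"az":0},
  {"fingers":0,"x":0,"y":0,"z":0,"ax":0,"ay":0,"az":0},
], grip_force=50)

```text
clock: 14.9
tcp_pos: [0.4618, -0.0551, 0.0228]
orientation: [-0.0, 3.14, 0.001]
contact_force: [-2.8, 0.6, 9.5]
grip_width: 0.0472
gripper_force: 49.7
```

```bash
python3 -c "
from h import *
st(4)"
```

```text
[ 0.4618 -0.0551  0.0229 -2.1382  0.2765  9.218 ] [-0.00e+00  3.14e+00  1.00e-03] 0.046664374366229305 [-0.27  0.53  0.32  2.22 -0.39  0.44  1.93]
```

>>> arm_command([
  {"fingers":0,"x":0,"y":0,"z":-0.01,"ax":0,"ay":0,"az":0},
  {"fingers":0,"x":0,"y":0,"z":-0.03,"ax":0,"ay":0,"az":0},
  {"fingers":0,"x":0,"y":0,"z":-0.03,"ax":0,"ay":0,"az":0},
  {"fingers":0,"x":0,"y":0,"z":0,"ax":0,"ay":0,"az":0},
  {"fingers":0,"x":0,"y":0,"z":0,"ax":0,"ay":0,"az":0},
])

```text
clock: 15.52
tcp_pos: [0.4626, -0.0548, 0.0935]
orientation: [-0.002, 3.137, 0.001]
contact_force: [0.3, 0.3, -1.7]
grip_width: 0.0468
gripper_force: 51.9
```

```bash
python3 -c "
from h import *
st(3);look('s50')"
```

```text
[ 0.461  -0.0547  0.0915 -0.0428  0.0853 -1.3312] [ 2.000e-03 -3.141e+00 -0.000e+00] 0.04694076180156082 [-0.37  0.4   0.43  2.2  -0.29  0.59  1.85]
[ 0.4603 -0.0548  0.0906] [ 2.00e-03 -3.14e+00 -0.00e+00] [ 0.44  0.2  -1.16] 0.04673206520136446 51.867083832621574
```

View pics/s50.png

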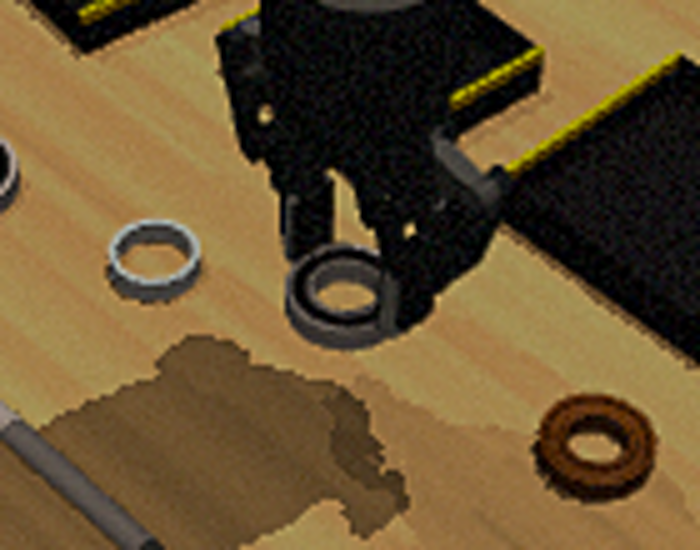

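The 50 mm bearing is held level (crop pixel (345,292)).

>>> arm_command([
  {"fingers":0,"x":-0.0328,"y":-0.0045,"z":0,"ax":0,"ay":0,"az":0},
  {"fingers":0,"x":-0.0328,"y":-0.0045,"z":0,"ax":0,"ay":0,"az":0},
  {"fingers":0,"x":-0.0328,"y":-0.0045,"z":0,"ax":0,"ay":0,"az":0},
  {"fingers":0,"x":-0.0328,"y":-0.0045,"z":0,"ax":0,"ay":0,"az":0},
  {"fingers":0,"x":-0.0328,"y":-0.0045,"z":0,"ax":0,"ay":0,"az":0},
  {"fingers":0,"x":-0.0328,"y":-0.0045,"z":0,"ax":0,"ay":0,"az":0},
  {"fingers":0,"x":0,"y":0,"z":0,"ax":0,"ay":0,"az":0},
  {"fingers":0,"x":0,"y":0,"z":0.03,"ax":0,"ay":0,"az":0},
  {"fingers":0,"x":0,"y":0,"z":0.02,"ax":0,"ay":0,"az":0},
  {"fingers":0,"x":0,"y":0,"z":0.008,"ax":0,"ay":0,"az":0},
])

```text
clock: 16.55
tcp_pos: [0.6549, -0.0814, 0.0287]
orientation: [0.001, -3.135, -0.001]
contact_force: [-1.1, 0.3, -1.3]
grip_width: 0.0471
gripper_force: 51.9
```

```bash
python3 -c "
from h import *
st(6)"
```

```text
[ 0.6571 -0.0818  0.0322  0.3202 -0.0229 -1.0941] [-1.00e-03  3.14e+00 -0.00e+00] 0.04701152745692741 [-0.23  0.74  0.37  1.74 -0.38  0.73  1.91]
```

>>> arm_command([
  {"fingers":0,"x":0,"y":0,"z":0.004,"ax":0,"ay":0,"az":0},
  {"fingers":0,"x":0,"y":0,"z":0.0012,"ax":0,"ay":0,"az":0},
  {"fingers":0,"x":0,"y":0,"z":0.0008,"ax":0,"ay":0,"az":0},
  {"fingers":0,"x":0,"y":0,"z":0,"ax":0,"ay":0,"az":0},
  {"fingers":0,"x":0,"y":0,"z":0,"ax":0,"ay":0,"az":0},
])

```text
clock: 17.27
tcp_pos: [0.6579, -0.0817, 0.0273]
orientation: [-0.002, 3.142, 0.0]
contact_force: [0.8, 0.3, -1.0]
grip_width: 0.047
gripper_force: 51.9
```

>>> arm_command([
  {"fingers":0,"x":0,"y":0,"z":0.001,"ax":0,"ay":0,"az":0},
  {"fingers":0,"x":0,"y":0,"z":0.0008,"ax":0,"ay":0,"az":0},
  {"fingers":0,"x":0,"y":0,"z":0,"ax":0,"ay":0,"az":0},
])

```text
clock: 17.52
tcp_pos: [0.6581, -0.0818, 0.026]
orientation: [-0.001, 3.141, 0.0]
contact_force: [-1.4, 0.8, 3.9]
grip_width: 0.047
gripper_force: 52.4
```

>>> arm_command([
  {"fingers":0,"x":0,"y":0,"z":0.0004,"ax":0,"ay":0,"az":0},
  {"fingers":0.35,"x":0,"y":0,"z":0,"ax":0,"ay":0,"az":0},
  {"fingers":0.35,"x":0,"y":0,"z":0,"ax":0,"ay":0,"az":0},
  {"fingers":0.35,"x":0,"y":0,"z":0,"ax":0,"ay":0,"az":0},
  {"fingers":0.35,"x":0,"y":0,"z":-0.01,"ax":0,"ay":0,"az":0},
  {"fingers":0.35,"x":0,"y":0,"z":-0.02,"ax":0,"ay":0,"az":0},
  {"fingers":0.35,"x":0,"y":0,"z":-0.04,"ax":0,"ay":0,"az":0},
  {"fingers":0.88,"x":0,"y":0,"z":-0.04,"ax":0,"ay":0,"az":0},
  {"fingers":0.88,"x":0,"y":0,"z":0,"ax":0,"ay":0,"az":0},
  {"fingers":0.88,"x":0,"y":0,"z":0,"ax":0,"ay":0,"az":0},
])

```text
clock: 18.35
tcp_pos: [0.6599, -0.0822, 0.1387]
orientation: [-0.001, 3.135, -0.0]
contact_force: [0.3, -0.2, -0.9]
grip_width: 0.0804
gripper_force: 0.0
```

```bash
python3 -c "
from h import *
chk('p50',.6554,-.0820,50);st(3)"
```

```text
[ 0.6584 -0.0817  0.1364] 0.07996001306030065
blob 246 ((0.652824342250824, -0.08145476877689362), 0.02650834619998932) z [0.0114 0.0149 0.0168]
[ 0.6571 -0.0815  0.1342  0.0315  0.0709 -0.4156] [ 2.000e-03 -3.139e+00 -0.000e+00] 0.08030056881094115 [-0.27  0.61  0.43  1.71 -0.31  0.9   1.86]
```

View pics/p50.png

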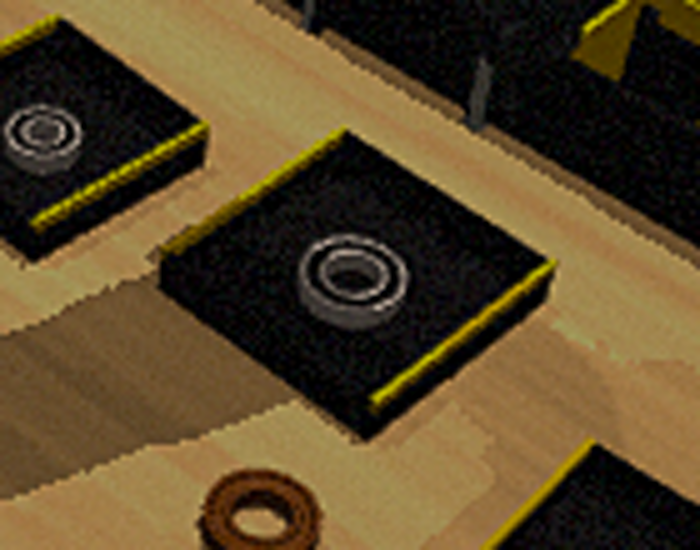

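The 50 mm bearing lies flat in the middle of tray122 (crop pixel (353,277)). Last is the 62 mm bearing.

>>> arm_command([
  {"fingers":0.88,"x":0.026,"y":0.0279,"z":0,"ax":0,"ay":0,"az":0},
  {"fingers":0.88,"x":0.026,"y":0.0279,"z":0,"ax":0,"ay":0,"az":0},
  {"fingers":0.88,"x":0.026,"y":0.0279,"z":0,"ax":0,"ay":0,"az":0},
  {"fingers":0.88,"x":0.026,"y":0.0279,"z":0,"ax":0,"ay":0,"az":0},
  {"fingers":0.88,"x":0.026,"y":0.0279,"z":0,"ax":0,"ay":0,"az":0},
  {"fingers":0.88,"x":0.026,"y":0.0279,"z":0,"ax":0,"ay":0,"az":0},
  {"fingers":0.88,"x":0.026,"y":0.0279,"z":0,"ax":0,"ay":0,"az":0},
  {"fingers":0.88,"x":0.026,"y":0.0279,"z":0,"ax":0,"ay":0,"az":0},
  {"fingers":0.88,"x":0.026,"y":0.0279,"z":0,"ax":0,"ay":0,"az":0},
])

```text
clock: 19.3
tcp_pos: [0.4215, 0.1697, 0.1341]
orientation: [0.001, -3.14, 0.002]
contact_force: [-0.2, 0.3, 0.2]
grip_width: 0.0801
gripper_force: 0.0
```

>>> arm_command([
  {"fingers":0.88,"x":0,"y":0,"z":0.04,"ax":0,"ay":0,"az":0},
  {"fingers":0.88,"x":0,"y":0,"z":0.03,"ax":0,"ay":0,"az":0},
  {"fingers":0.88,"x":0,"y":0,"z":0,"ax":0,"ay":0,"az":0},
])

```text
clock: 19.55
tcp_pos: [0.4194, 0.1685, 0.0606]
orientation: [0.007, -3.133, 0.008]
contact_force: [-0.8, -1.1, -0.3]
grip_width: 0.0803
gripper_force: 0.0
```

```bash
python3 -c "
from h import *
st(5)"
```

```text
[ 0.4234  0.1683  0.0648  0.32   -0.1635  0.3394] [1.00e-03 3.14e+00 1.00e-03] 0.07999905323794766 [-0.82  0.44  0.37  2.23 -0.31  0.52  1.36]
```

>>> arm_command([
  {"fingers":0.88,"x":0.001,"y":0.001,"z":0.02,"ax":0,"ay":0,"az":0},
  {"fingers":0.88,"x":0,"y":0,"z":0.012,"ax":0,"ay":0,"az":0},
  {"fingers":0.88,"x":0,"y":0,"z":0.008,"ax":0,"ay":0,"az":0},
  {"fingers":0.88,"x":0,"y":0,"z":0,"ax":0,"ay":0,"az":0},
  {"fingers":0.3,"x":0,"y":0,"z":0,"ax":0,"ay":0,"az":0},
  {"fingers":0.3,"x":0,"y":0,"z":0,"ax":0,"ay":0,"az":0},
  {"fingers":0.3,"x":0,"y":0,"z":0,"ax":0,"ay":0,"az":0},
  {"fingers":0.3,"x":0,"y":0,"z":0,"ax":0,"ay":0,"az":0},
  {"fingers":0.3,"x":0,"y":0,"z":0,"ax":0,"ay":0,"az":0},
], grip_force=55)

```text
clock: 20.55
tcp_pos: [0.4239, 0.1699, 0.0268]
orientation: [0.0, 3.139, 0.002]
contact_force: [-1.7, -3.1, 15.7]
grip_width: 0.0554
gripper_force: 7.7
```

```bash
python3 -c "
from h import *
st(4)"
```

```text
[ 0.4239  0.1699  0.0268 -1.7948 -2.8474 15.4785] [0.000e+00 3.139e+00 2.000e-03] 0.05553818123381366 [-0.77  0.51  0.31  2.24 -0.36  0.43  1.4 ]
```

>>> arm_command([
  {"fingers":0.7,"x":0,"y":0,"z":0,"ax":0,"ay":0,"az":0},
  {"fingers":0.7,"x":0,"y":0,"z":-0.0015,"ax":0,"ay":0,"az":0},
  {"fingers":0.7,"x":0,"y":0,"z":-0.001,"ax":0,"ay":0,"az":0},
])

```text
clock: 21.0
tcp_pos: [0.423, 0.1703, 0.0281]
orientation: [-0.001, 3.141, 0.001]
contact_force: [0.7, 0.8, 0.1]
grip_width: 0.0726
gripper_force: 0.0
```

```bash
python3 -c "
from h import *
st(3); look('s62')"
```

```text
[ 0.4228  0.1703  0.0279  0.2039 -0.8195 -0.2764] [-2.000e-03  3.141e+00  0.000e+00] 0.07224737579292397 [-0.77  0.51  0.31  2.24 -0.36  0.44  1.4 ]
[0.4226 0.1702 0.0276] [-2.000e-03  3.142e+00  0.000e+00] [ 0.04  0.38 -0.21] 0.07281895630984568 0.0
```

View pics/s62.png

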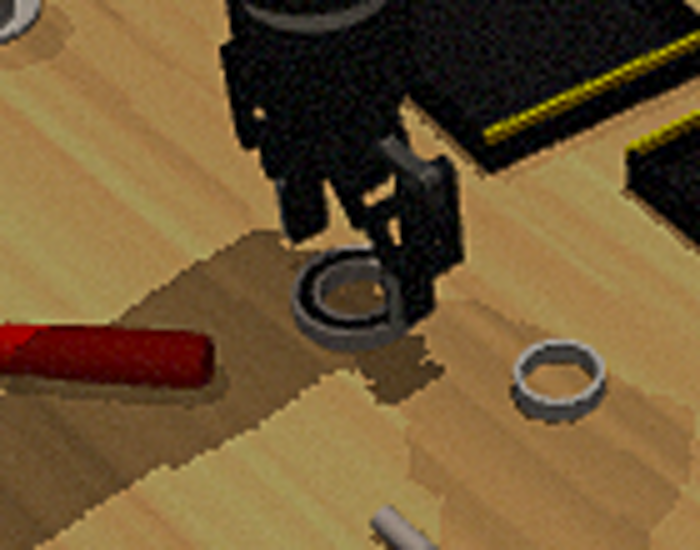

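The 62 mm bearing is still flat at crop pixel (355,300), but the wide-open fingertips sit higher, about level with its top. I'll go lower before closing.

>>> arm_command([
  {"fingers":0.88,"x":0,"y":0,"z":0,"ax":0,"ay":0,"az":0},
  {"fingers":0.88,"x":0,"y":0,"z":0,"ax":0,"ay":0,"az":0},
  {"fingers":0.88,"x":0,"y":0,"z":0.006,"ax":0,"ay":0,"az":0},
  {"fingers":0.88,"x":0,"y":0,"z":0.004,"ax":0,"ay":0,"az":0},
  {"fingers":0.88,"x":0,"y":0,"z":0.002,"ax":0,"ay":0,"az":0},
  {"fingers":0.88,"x":0,"y":0,"z":0,"ax":0,"ay":0,"az":0},
])

```text
clock: 21.7
tcp_pos: [0.4222, 0.1699, 0.0148]
orientation: [0.001, -3.14, 0.001]
contact_force: [-0.2, 0.9, 0.4]
grip_width: 0.0803
gripper_force: 0.0
```

Run:
```python
from h import *
from bench import r
st(4)
d=r.grab_frame("side"); P=cloud(d); t=r.get_obs()["tcp_pos"]
for s in(-1,1):
    m=(np.abs(P[...,0]-t[0])<.013)&((P[...,1]-t[1])*s>.036)&((P[...,1]-t[1])*s<.055)&(P[...,2]>.004)&(P[...,2]<.1)
    q=P[m]; print(s,len(q),np.percentile(q[:,2],[0,2,5,20]).round(4))
```

```text
[ 0.4225  0.17    0.0153  0.4054 -0.1436  0.2508] [ 1.000e-03 -3.142e+00  0.000e+00] 0.08038577975148559 [-0.76  0.54  0.29  2.24 -0.38  0.41  1.41]
-1 142 [0.01   0.0116 0.0161 0.023 ]
1 139 [0.0079 0.01   0.0113 0.0185]
```

>>> arm_command([
  {"fingers":0.1,"x":0,"y":0,"z":0.001,"ax":0,"ay":0,"az":0},
  {"fingers":0.1,"x":0,"y":0,"z":0,"ax":0,"ay":0,"az":0},
  {"fingers":0.1,"x":0,"y":0,"z":0,"ax":0,"ay":0,"az":0},
  {"fingers":0.1,"x":0,"y":0,"z":0,"ax":0,"ay":0,"az":0},
  {"fingers":0.1,"x":0,"y":0,"z":0,"ax":0,"ay":0,"az":0},
], grip_force=55)

```text
clock: 22.37
tcp_pos: [0.4227, 0.1701, 0.0152]
orientation: [0.0, -3.142, -0.001]
contact_force: [-2.4, -1.3, 13.5]
grip_width: 0.0597
gripper_force: 56.2
```

```bash
python3 -c "
from h import *
st(4)"
```

```text
[ 0.4227  0.1701  0.0152 -2.4425 -0.858  13.1453] [-0.000e+00  3.142e+00  1.000e-03] 0.059319768898350486 [-0.76  0.54  0.29  2.24 -0.38  0.41  1.41]
```

>>> arm_command([
  {"fingers":0.1,"x":0,"y":0,"z":-0.01,"ax":0,"ay":0,"az":0},
  {"fingers":0.1,"x":0,"y":0,"z":-0.03,"ax":0,"ay":0,"az":0},
  {"fingers":0.1,"x":0,"y":0,"z":-0.03,"ax":0,"ay":0,"az":0},
  {"fingers":0.1,"x":0,"y":0,"z":0,"ax":0,"ay":0,"az":0},
  {"fingers":0.1,"x":0,"y":0,"z":0,"ax":0,"ay":0,"az":0},
])

```text
clock: 22.98
tcp_pos: [0.4235, 0.1709, 0.086]
orientation: [-0.002, 3.139, 0.004]
contact_force: [-0.2, -0.6, -0.8]
grip_width: 0.0597
gripper_force: 60.4
```

```bash
python3 -c "
from h import *
st(3);look('s62b')"
```

```text
[ 0.4222  0.1702  0.0843  0.0365  0.0822 -1.3532] [ 2.00e-03 -3.14e+00  1.00e-03] 0.05971851921579288 [-0.85  0.4   0.4   2.22 -0.29  0.57  1.34]
[0.4218 0.1698 0.0836] [ 2.00e-03 -3.14e+00  2.00e-03] [ 0.29  0.47 -2.39] 0.05966667868575338 60.36744497716427
```

View pics/s62b.png

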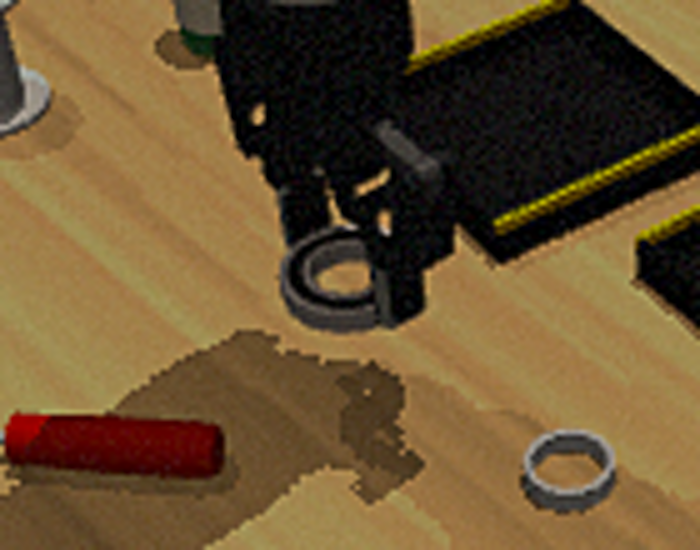

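The 62 mm bearing is held level and centred (crop pixel (345,278)).

>>> arm_command([
  {"fingers":0.1,"x":-0.0308,"y":0.0156,"z":0,"ax":0,"ay":0,"az":0},
  {"fingers":0.1,"x":-0.0308,"y":0.0156,"z":0,"ax":0,"ay":0,"az":0},
  {"fingers":0.1,"x":-0.0308,"y":0.0156,"z":0,"ax":0,"ay":0,"az":0},
  {"fingers":0.1,"x":-0.0308,"y":0.0156,"z":0,"ax":0,"ay":0,"az":0},
  {"fingers":0.1,"x":-0.0308,"y":0.0156,"z":0,"ax":0,"ay":0,"az":0},
  {"fingers":0.1,"x":-0.0308,"y":0.0156,"z":0,"ax":0,"ay":0,"az":0},
  {"fingers":0.1,"x":0,"y":0,"z":0,"ax":0,"ay":0,"az":0},
  {"fingers":0.1,"x":0,"y":0,"z":0.03,"ax":0,"ay":0,"az":0},
  {"fingers":0.1,"x":0,"y":0,"z":0.02,"ax":0,"ay":0,"az":0},
  {"fingers":0.1,"x":0,"y":0,"z":0.006,"ax":0,"ay":0,"az":0},
])

```text
clock: 24.02
tcp_pos: [0.6042, 0.2626, 0.0235]
orientation: [0.001, -3.134, 0.005]
contact_force: [-0.9, -0.7, -2.9]
grip_width: 0.0598
gripper_force: 60.3
```

```bash
python3 -c "
from h import *
st(6)"
```

```text
[ 0.6068  0.2634  0.0276  0.1508 -0.2185 -1.1792] [-1.00e-03  3.14e+00  1.00e-03] 0.059427012231888496 [-0.75  0.74  0.35  1.75 -0.36  0.72  1.36]
```

>>> arm_command([
  {"fingers":0.1,"x":0,"y":0,"z":0.005,"ax":0,"ay":0,"az":0},
  {"fingers":0.1,"x":0,"y":0,"z":0.0015,"ax":0,"ay":0,"az":0},
  {"fingers":0.1,"x":0,"y":0,"z":0.001,"ax":0,"ay":0,"az":0},
  {"fingers":0.1,"x":0,"y":0,"z":0,"ax":0,"ay":0,"az":0},
  {"fingers":0.1,"x":0,"y":0,"z":0,"ax":0,"ay":0,"az":0},
])

```text
clock: 24.73
tcp_pos: [0.6073, 0.2639, 0.021]
orientation: [0.001, -3.142, -0.0]
contact_force: [0.8, -0.7, -2.2]
grip_width: 0.06
gripper_force: 60.4
```

>>> arm_command([
  {"fingers":0.1,"x":0,"y":0,"z":0.0012,"ax":0,"ay":0,"az":0},
  {"fingers":0.1,"x":0,"y":0,"z":0.0008,"ax":0,"ay":0,"az":0},
  {"fingers":0.1,"x":0,"y":0,"z":0,"ax":0,"ay":0,"az":0},
])

```text
clock: 24.98
tcp_pos: [0.6073, 0.2639, 0.0188]
orientation: [0.002, -3.141, 0.0]
contact_force: [0.5, -0.3, -2.5]
grip_width: 0.0598
gripper_force: 60.4
```

>>> arm_command([
  {"fingers":0.1,"x":0,"y":0,"z":0.0008,"ax":0,"ay":0,"az":0},
  {"fingers":0.1,"x":0,"y":0,"z":0,"ax":0,"ay":0,"az":0},
  {"fingers":0.1,"x":0,"y":0,"z":0,"ax":0,"ay":0,"az":0},
])

```text
clock: 25.23
tcp_pos: [0.6074, 0.2639, 0.0185]
orientation: [0.001, -3.142, -0.0]
contact_force: [-1.6, -0.4, 2.1]
grip_width: 0.0595
gripper_force: 60.7
```

Contact. Release and retreat.

>>> arm_command([
  {"fingers":0.1,"x":0,"y":0,"z":0.0004,"ax":0,"ay":0,"az":0},
  {"fingers":0.65,"x":0,"y":0,"z":0,"ax":0,"ay":0,"az":0},
  {"fingers":0.65,"x":0,"y":0,"z":0,"ax":0,"ay":0,"az":0},
  {"fingers":0.65,"x":0,"y":0,"z":0,"ax":0,"ay":0,"az":0},
  {"fingers":0.65,"x":0,"y":0,"z":-0.01,"ax":0,"ay":0,"az":0},
  {"fingers":0.65,"x":0,"y":0,"z":-0.02,"ax":0,"ay":0,"az":0},
  {"fingers":0.65,"x":0,"y":0,"z":-0.04,"ax":0,"ay":0,"az":0},
  {"fingers":0.65,"x":0,"y":0,"z":-0.04,"ax":0,"ay":0,"az":0},
  {"fingers":0.65,"x":0,"y":0,"z":-0.04,"ax":0,"ay":0,"az":0},
  {"fingers":0.65,"x":0,"y":0,"z":0,"ax":0,"ay":0,"az":0},
])

```text
clock: 26.07
tcp_pos: [0.6122, 0.265, 0.1773]
orientation: [0.0, 3.129, 0.01]
contact_force: [2.1, 0.9, 0.6]
grip_width: 0.0705
gripper_force: 0.0
```

```bash
python3 -c "
from h import *
from bench import r
chk('p62',.6065,.263,62)
cv2.imwrite('pics/fin.png',r.grab_frame('side')['frame'][:,:,::-1])"
```

```text
[0.6105 0.2648 0.1737] 0.07022757052929146
blob 250 ((0.6059723496437073, 0.2615824043750763), 0.03287786617875099) z [0.0109 0.0143 0.0168]
```

View pics/fin.png

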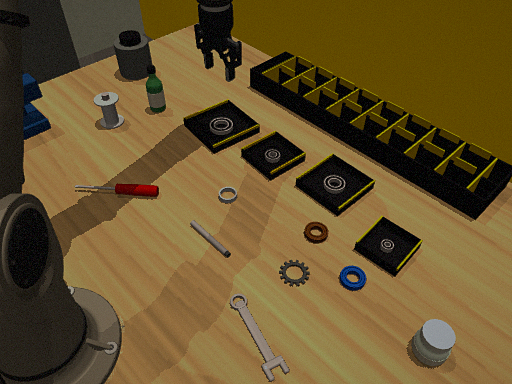

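All four bearings lie flat and centred in their trays, at (221,125), (272,155), (335,183) and (387,245). The look-alikes have not moved.

```bash
python3 -c "
from bench import r
print(r.hand_in())"
```

```text
the job is handed in; nothing more can be done
None
```

All four bearings were set down flat in the middle of their matching trays, the look-alikes were left where they lay, and the job is handed in at about 26 s on the clock.

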